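Tap the clamp wedge tight with a small hammer

ROBOT

A 6-joint arm with a two-finger parallel gripper is mounted at the origin on the work surface. World frame = base frame: x ahead of the robot, y to its left, z up, the work surface at z = 0. Lengths are in m, angles in rad, forces in N, time in s.
With the tool pointing down it reaches from about 0.35 to 0.975 m from the base axis. Payload 4.9 kg.
Tool frame: the origin (TCP) lies on the centre line of the jaws, within the pads' length; the fingertips stand manip.tcp_to_tips ahead of it and the grasp point (between the pads) is the TCP (manip.tcp_to_tips is the distance from the TCP to the fingertips, in m); y points along the fingers, z is the direction in which the jaws open and shut, and the axes are right-handed (so a half turn about y gives the same grasp; the last joint's range is limited). The gripper opens to 85 mm and grips with 20 to 120 N. Pads are 22 mm wide; open, the fingers measure 114 mm over their backs; the gripper's body (76 mm by 85 mm) begins 54 mm behind the grasp point. The pads swing forward as they close: fully open they stand 13 mm farther back than shut.
Start: joints at [-1.415, 0.053, 1.613, -0, 1.476, -0.119], TCP at [0.17, -0.602, 0.25] pointing down, gripper open.
Joint ranges: [-3.01, 3.01], [-1.01, 2.22], [0.06, 2.58], [-1.02, 4.17], [0.09, 2.62], [-3.14, 3.14]. Speed limits (rad/s): [2.57, 2.57, 3.14, 3.14, 3.14, 3.14].

INTERFACE

Orientations are given as a unit quaternion [w, x, y, z].
In Python, from plant import manip gives the robot as it stands.
- The arm moves only by the tool apply_moves, never from a script. Its argument "moves" is a list of rows, each a list of 7 numbers: the gripper's target within -1 to 1 (shut at 1, half-way at 0, fully open at -1), then the shift along the tool's x, y, z in mm, then the turn, a rotation vector about the tool's x, y, z in degrees. A call has 1 to 20 rows; each row shifts and turns the commanded pose from where the row before left it, along the tool's axes as they then stand; what a row does not reach is not made up. A row lasts 1/10 s, in which the tool goes at most 50 mm and 8.59 degrees, less where a joint would pass 70% of its speed; a pose out of reach is approached as far as the arm can. A call with a gripper value outside its range is refused whole. The fingers move at their own pace and stop on an object; the grip force is fixed at half the most. Time passes only in rows, so rows that do not move let the fingers close. It gives the time, the measured TCP pose, the force and the opening at its end, in the units of the state.
- manip.state(): the state, without advancing time (a new reading comes with each control period).
- manip.grab_frame(name): name is "scene" or "top" or "wrist"; returns the picture (384x512x3 uint8, blue, green, red); there is no depth.
- manip.calibration(name): a dict with "mtx" (3x3 intrinsics, pixels), "distortion" ([k1, k2, p1, p2, k3] as OpenCV has them; the pictures are not rectified), "T" (4x4, takes a point from camera to world coordinates); the wrist camera has in their place "T_tool_cam" (4x4, takes a point from camera to tool coordinates, whose origin is the TCP and whose axes are the tool frame's). Camera axes: x right, y down, z forward; pixel columns grow to the right and rows downward; lengths in m; the calibration is good to about 2 mm. A picture is of the moment at which its call begins: read the wrist's pose just before it. calibration takes no time and is no camera call.
- manip.job_done(): hands the job in, once; it reports no verdict.
The state is a dict: "time": time; "joint_pos": joint angles; "joint_vel": joint speeds; "joint_efforts": joint torques, N m; "tool_pos": TCP position; "tool_rot": TCP orientation; "contact_force": force on the tool from outside, world axes, zero at the start; "ft_torque": the same for the moment, N m; "gripper_width": opening from 0.0 (shut) to 1.0 (fully open).
Only numpy, scipy, OpenCV 4.12 (cv2) and the standard library are available. Lean on these libraries where they do the work, as an engineer would, in place of code of your own. Each camera call takes 0.05 s, during which the arm holds its last target. There are 200 camera calls.

TASK

Clamp the grey plastic box for work on its latch: pick up the small hammer and tap the wooden wedge further into the clamp, in at least three separate light taps with the hammer drawn clear of it after each, until it stops advancing and holds the box tight. Do not strike or press so hard that the box is crushed, and move the wedge with the hammer only, not with the gripper. Then lay the hammer down on the mat, clear of the clamp, and leave the jar, tweezers and magnifier alone.

Things in the scene. Friction and masses are not known exactly. Their poses are not given: they have to be found in the camera images.
- jig: Wooden wedge clamp fixed on the mat. Origin: underside of its base board (10 mm thick, x -55 to +90, y -90 to +120 mm). Straight fence 30 mm high along the +x edge, end stop 22 mm high at the -y end, sloping rail on the -x side. The wedge is driven along -y of this frame. The depth at which it goes tight is not known beforehand: its butt face ends 60 to 128 mm in +y from this origin.
- slot (a point): Point on the base board at the wide +y mouth of the slot (clamp x -4, y +45 mm). The sloping rail (25 mm high above the board, 22 mm thick, y -65 to +45 mm in the clamp's frame) lies at 7 degrees to the y axis, so the slot narrows towards -y; the rail is set up to 3.5 mm wider or narrower each time.
- box: Loose closed grey plastic box, 60 x 90 x 40 mm (x, y, z), 0.18 kg, with a small latch on its +y end. It lies on the base board between fence and wedge, sides along the clamp's axes. Origin: centre of its underside. It bears a squeeze of up to 60 N.
- wedge: Loose beech wedge on the base board between rail and box, butt sticking out at the clamp's +y end; 120 mm long, 30 high, 28 wide at the butt, 13 at the thin end; 60 g, waxed (friction 0.25), stays where driven. Origin: under the centre of the butt face, on the board. +y points out of the butt; the straight side +x goes against the box. At the start it is loose, 20 to 95 mm short of tight.
- wedge_butt (a point): Centre of the wedge's butt face, the 28 x 30 mm face to strike, 15 mm above the base board; axes as the wedge's. Pushed with 10 to 15 N the wedge is left squeezing the box with roughly 25 to 35 N; tight means at least 12 N, and a push of 2 N is too little. A blow or push above 30 N on it is too hard. It slides freely until the last 3 to 8 mm.
- hammer: Small hammer, about 190 g, lying level on the mat. Origin: underside of the head, below its middle. Steel head: cylinder 24 mm in diameter, 70 mm long along y, a flat striking face at each end, axis 12 mm above the origin. Wooden handle towards -x, 14 mm wide (y), 18 mm high, as high in its middle as the head's axis, to x -137 mm, then a swell 18 mm wide, 24 mm high to x -175 mm.
- hammer_head (a point): Middle of the hammer's head, on the head's axis.
- hammer_grip (a point): Point in the middle of the handle 34 mm behind the head's axis, near the hammer's centre of mass: a good place to grip across the 14 mm width. Gripped farther back, the hammer twists in the gripper when it strikes.
- mat: Dark hard silicone mat fixed on the desk, 420 x 620 mm, 3 mm thick; origin at the centre of its underside, on the desk.
- tweezers: Steel tweezers, 105 mm long, lying flat; bystander. Origin: centre of the underside.
- magnifier: Magnifier on a round steel foot of 90 mm diameter with a 135 mm post, the lens (80 mm wide) reaching 60 mm to its -x; bystander. Origin: centre of the underside.
- jar: Small clear jar with a metal cap, 48 mm diameter, 55 mm high; bystander. Origin: centre of the underside.
Mind the look-alikes: they are no part of the job. Of the things that look like the hammer, the smallest one is meant.

How it is judged:
On the way, in this order (a step that is already met when the one before it is completed fails the run):
1. the hammer is held in the gripper, lifted off the mat (contact force between the fingers and hammer above 1 N and contact force between hammer and mat below 0.05 N and height (world z) of hammer_head above 0.025 m), for 0.1 s.
2. first tap: the held hammer strikes the wedge (contact force between hammer and wedge above 0.05 N and contact force between the fingers and hammer above 1 N).
3. the hammer is drawn clear of the wedge after the first tap (contact force between hammer and wedge below 0.02 N and distance between hammer_head and wedge_butt above 0.041 m), for 0.05 s.
4. second tap: the held hammer strikes the wedge (all of step 2).
5. the hammer is drawn clear of the wedge after the second tap (all of step 3), for 0.05 s.
6. third tap: the held hammer strikes the wedge (all of step 4).
7. the hammer is drawn clear of the wedge after the third tap (all of step 5), for 0.05 s.
At the end, for the whole second after the job is handed in: Wedge and box lie flat on the base board, straight in the clamp (within 0.06 rad); the wedge is still and squeezes the box with more than 12 N; the hammer lies still on the mat, its head's middle below 30 mm, touching neither clamp, wedge nor box (contact force between wedge and box above 12 N and angle between the y axis of each of wedge, box and the y axis of jig, either way round below 0.06 rad and z of each of wedge, box in the frame of jig below 0.014 m and linear speed of wedge below 0.005 m/s and linear speed of hammer below 0.01 m/s and contact force between hammer and mat above 0.8 N and contact force between hammer and jig below 0.05 N and contact force between hammer and wedge below 0.05 N and contact force between hammer and box below 0.05 N and height (world z) of hammer_head below 0.03 m).
It fails at once if the box is squeezed with more than 60 N (contact force between wedge and box above 60 N).
It fails at once if the hammer strikes or presses the wedge with more than 30 N (contact force between hammer and wedge above 30 N).
It fails at once if the robot itself touches the wedge with more than 1 N (contact force between any of the fingers, the arm and wedge above 1 N).
It fails at once if a bystander (tweezers, magnifier, jar) is moved by more than 15 mm (distance of any of tweezers, magnifier, jar from where it was at the start of the episode above 0.015 m).
It also fails if it takes over 56 s, if anything falls off the work surface, if the arm or the gripper's body presses on something with over 40 N, if the wrist force passes 120 N, or if a joint passes its speed limit or range.

## Working session

There is one attempt and no reset: what is moved stays moved. The work goes in short steps, Python scripts to look and compute and a tool call to move; the robot and the scene stay as the last step left them, time stands still between calls to the robot, and variables do not carry over. Pictures are saved under pics/ and viewed, about 8 in all and at most 12, crops included, and the job is handed in when it is done.

Besides the shell and the picture viewer there is one more tool, called after "Emit:" as name(argument=value, ...) on one line, values as JSON. apply_moves: Moves the arm, as the interface text tells. Its arguments: {"type":"object","properties":{"moves":{"type":"array","items":{"type":"array","items":{"type":"number"}}}},"required":["moves"]}

```bash
ls; mkdir -p pics
python3 - <<'E'
from plant import manip
import cv2,numpy as np
for n in("top","scene"):
    f=manip.grab_frame(n); cv2.imwrite(f"pics/{n}0.png",f)
    c=manip.calibration(n); print(n,np.round(c["mtx"],1).tolist(),np.round(c["distortion"],4),np.round(c["T"],4).tolist())
c=manip.calibration("wrist");print({k:np.round(v,4).tolist() for k,v in c.items()})
print(manip.tcp_to_tips); s=manip.state(); print(s)
E
```

```text
pics
top [[388.0, 0.0, 253.9], [0.0, 388.0, 193.2], [0.0, 0.0, 1.0]] [-0.067  0.     0.     0.     0.   ] [[0.0003, -0.9898, 0.1422, 0.3608], [-0.9999, 0.0021, 0.0163, 0.0868], [-0.0164, -0.1421, -0.9897, 1.4418], [0.0, 0.0, 0.0, 1.0]]
scene [[398.7, 0.0, 247.1], [0.0, 398.7, 187.8], [0.0, 0.0, 1.0]] [-0.1101  0.      0.      0.      0.    ] [[0.2406, 0.7589, -0.6051, 1.2073], [0.9705, -0.1976, 0.1381, -0.026], [-0.0148, -0.6205, -0.7841, 0.889], [0.0, 0.0, 0.0, 1.0]]
{'mtx': [[326.9246, 0.0, 257.9617], [0.0, 326.9246, 193.9954], [0.0, 0.0, 1.0]], 'distortion': [-0.0539, 0.0, 0.0, 0.0, 0.0], 'T_tool_cam': [[0.0002, 0.9458, 0.3249, -0.0838], [0.0006, -0.3249, 0.9458, -0.1236], [1.0, 0.0, -0.0006, -0.0001], [0.0, 0.0, 0.0, 1.0]]}
0.019
{'time': 0.1, 'joint_pos': array([-1.41501521e+00,  5.33070314e-02,  1.61417255e+00, -1.17210762e-05,
        1.47599393e+00, -1.18992162e-01]), 'joint_vel': array([-3.11131571e-04, -2.88962984e-05, -3.84868530e-03,  1.88786677e-04,
       -3.69755977e-05,  2.66600674e-03]), 'joint_efforts': array([ 5.60978351e-04, -3.94901991e+01, -3.71362925e+01, -8.63477089e-05,
        3.93830225e-03, -1.42764819e-05]), 'tool_pos': array([ 0.16949926, -0.60102275,  0.24916641]), 'tool_rot': array([ 0.0968257 , -0.09685841,  0.70110835, -0.69977876]), 'contact_force': array([-0.2723491 ,  0.60443972,  0.16299222]), 'ft_torque': array([-0.04757381, -0.01772962,  0.01742279]), 'gripper_width': 0.9972313069476808}
```

Run:
```python
import cv2
f=cv2.imread("pics/top0.png"); cv2.imwrite("pics/top0b.png",cv2.resize(f,(800,600),interpolation=cv2.INTER_CUBIC))
```

```text
(no output)
```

View pics/top0b.png

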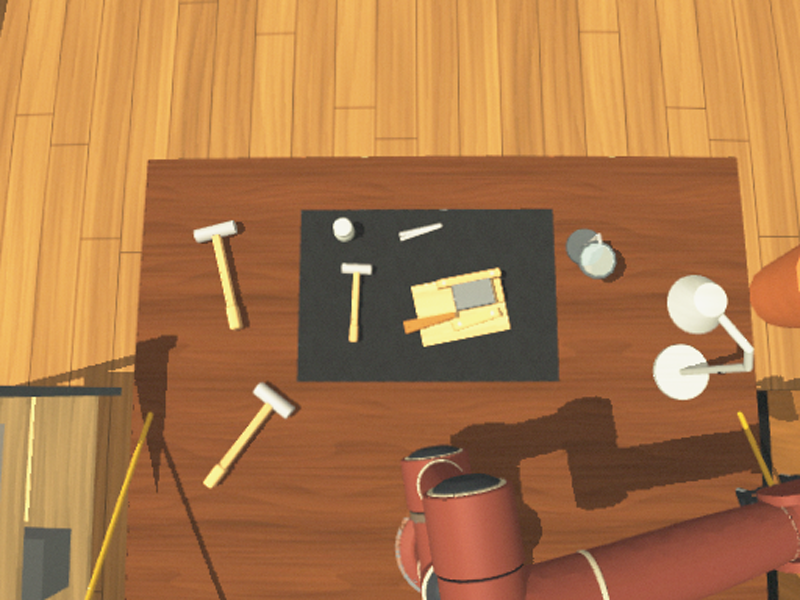

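View pics/scene0.png

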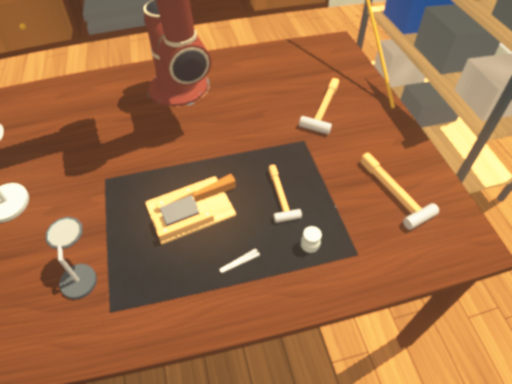

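The top view shows the small hammer on the mat, with its head near (357,269) and its handle to (354,340). The clamp is near (460,305), and the wedge butt at (405,326) points left (+y). The jar is at (343,229), the tweezers at (420,231) and the magnifier at (590,255). I'll take coarse positions, then use the wrist camera.

```bash
cat > h.py <<'E'
import numpy as np,cv2
from plant import manip
from scipy.spatial.transform import Rotation as R
def Rt(s): q=s["tool_rot"]; return R.from_quat([q[1],q[2],q[3],q[0]])
def camT(n,s=None):
    c=manip.calibration(n)
    if n!="wrist": return c,np.array(c["T"])
    T=np.eye(4);T[:3,:3]=Rt(s).as_matrix();T[:3,3]=s["tool_pos"]
    return c,T@np.array(c["T_tool_cam"])
def ray(n,px,z,s=None):
    c,T=camT(n,s)
    u=cv2.undistortPoints(np.array(px,float).reshape(-1,1,2),np.array(c["mtx"]),np.array(c["distortion"])).reshape(-1,2)
    d=np.c_[u,np.ones(len(u))]@T[:3,:3].T; o=T[:3,3]
    return o+d*((np.broadcast_to(z,len(u))-o[2])/d[:,2])[:,None]
def proj(n,P,s=None):
    c,T=camT(n,s); Ti=np.linalg.inv(T)
    return cv2.projectPoints(np.array(P,float).reshape(-1,1,3),cv2.Rodrigues(Ti[:3,:3])[0],Ti[:3,3],np.array(c["mtx"]),np.array(c["distortion"]))[0].reshape(-1,2)
E
python3 - <<'E'
from h import *
px=np.array([[357,269],[354,340],[343,229],[404,326],[412,287],[424,346],[500,270],[510,328],[302,210],[552,210],[558,380],[298,380]])*.64
print(np.round(ray("top",px,[.027,.015,.058,.03,.013,.013,.04,.013,.003,.003,.003,.003]),3))
s=manip.state(); print(np.round(Rt(s).as_matrix(),3))
E
```

```text
[[ 0.643  0.204  0.027]
 [ 0.475  0.211  0.015]
 [ 0.733  0.236  0.058]
 [ 0.506  0.093  0.03 ]
 [ 0.602  0.074  0.013]
 [ 0.461  0.046  0.013]
 [ 0.637 -0.133  0.04 ]
 [ 0.503 -0.158  0.013]
 [ 0.797  0.344  0.003]
 [ 0.795 -0.271  0.003]
 [ 0.381 -0.27   0.003]
 [ 0.381  0.344  0.003]]
[[-0.962 -0.     0.271]
 [-0.271  0.002 -0.962]
 [-0.    -1.    -0.002]]
```

Emit:
apply_moves(moves=[[-1,-32,-3,-33,0,0,0],[-1,-32,-3,-33,0,0,0],[-1,-32,-3,-33,0,0,0],[-1,-32,-3,-33,0,0,0],[-1,-32,-3,-33,0,0,0],[-1,-32,-3,-33,0,0,0],[-1,-32,-3,-33,0,0,0],[-1,-32,-3,-33,0,0,0],[-1,-32,-3,-33,0,0,0],[-1,-32,-3,-33,0,0,0],[-1,-32,-3,-33,0,0,0],[-1,-32,-3,-33,0,0,0],[-1,-32,-3,-33,0,0,0],[-1,-32,-3,-33,0,0,0],[-1,-32,-3,-33,0,0,0],[-1,-32,-3,-33,0,0,0],[-1,-32,-3,-33,0,0,0],[-1,-32,-3,-33,0,0,0],[-1,0,0,0,0,8,0],[-1,0,0,0,0,8,0]])

```text
time: 2.1
tool_pos: [0.5628, 0.128, 0.3032]
tool_rot: [0.003, -0.002, -0.707, 0.707]
contact_force: [-0.9, -0.2, -0.4]
gripper_width: 1.003
```

Emit:
apply_moves(moves=[[-1,0,0,0,0,2,0],[-1,0,0,0,0,0,0],[-1,0,0,0,0,0,0]])

```text
time: 2.4
tool_pos: [0.5626, 0.1264, 0.3039]
tool_rot: [0.014, -0.013, -0.707, 0.707]
contact_force: [-0.2, -0.4, -0.2]
gripper_width: 1.0
```

Run:
```python
from h import *
import pickle
s=manip.state(); f=manip.grab_frame("wrist"); pickle.dump((s,f),open("w1.pkl","wb"))
cv2.imwrite("pics/w1.png",cv2.resize(f,(800,600),interpolation=cv2.INTER_CUBIC)); print(s["tool_pos"],np.round(Rt(s).as_matrix(),3),s["time"],s["contact_force"])
```

```text
[0.56260072 0.12643397 0.30385959] [[-0.999 -0.001 -0.039]
 [ 0.039 -0.    -0.999]
 [ 0.001 -1.     0.   ]] 2.4 [-0.17437318 -0.41850219 -0.22360102]
```

View pics/w1.png

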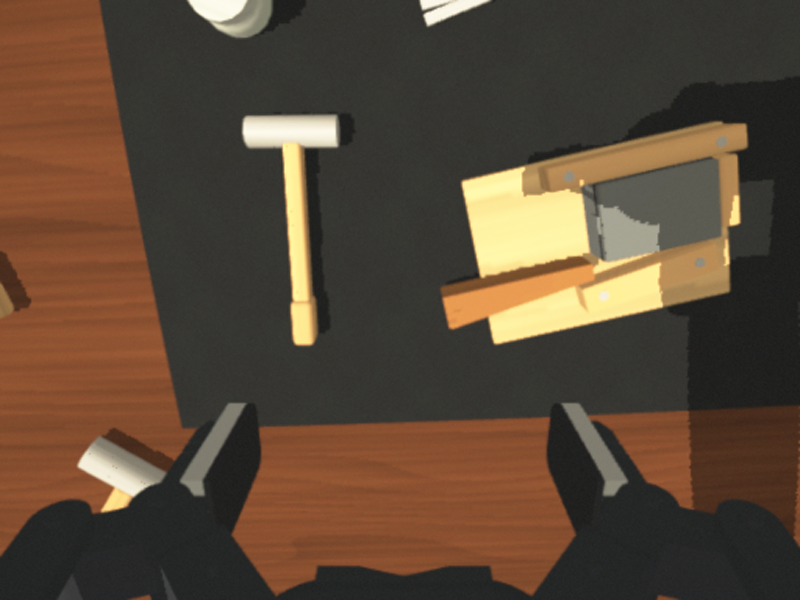

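Run:
```python
import pickle,cv2,numpy as np
s,f=pickle.load(open("w1.pkl","rb"))
a=cv2.resize(f[68:228,148:223],None,fx=3.75,fy=3.75,interpolation=cv2.INTER_CUBIC)  # 281x600
b=cv2.resize(f[145:225,275:378],None,fx=5,fy=5,interpolation=cv2.INTER_CUBIC) # 515x400
o=np.zeros((600,281+515,3),np.uint8);o[:,:281]=a;o[:400,281:]=b
cv2.imwrite("pics/w1c.png",o)
```

```text
(no output)
```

View pics/w1c.png

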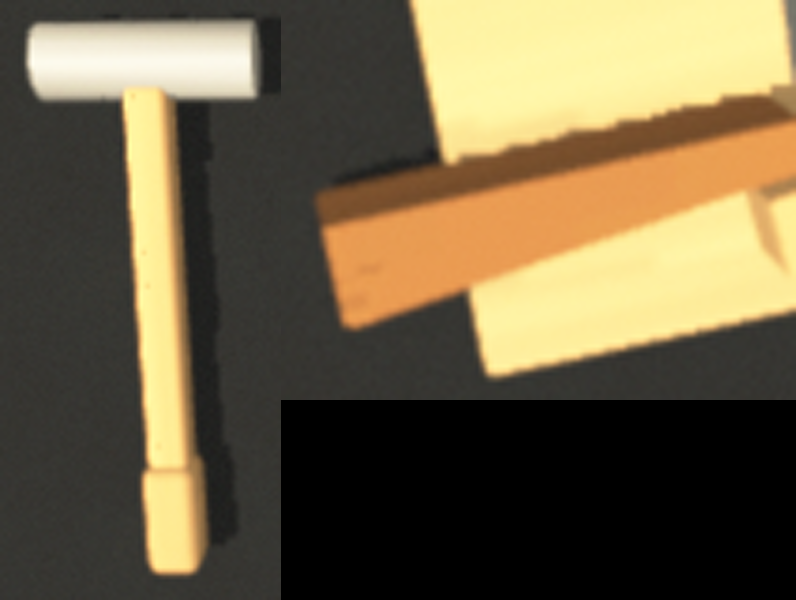

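The crop shows the head's ends at (28,60) and (258,60), and the swell's end at (175,572). The wedge's top butt corners are at (322,227) and (344,329), and a board corner is at (487,377).

Run:
```python
from h import *
import pickle
s,f=pickle.load(open("w1.pkl","rb"))
A=lambda p:(np.array(p,float)+.5)/3.75+[148,68]-.5
B=lambda p:(np.array(p,float)-[281,0]+.5)/5+[275,145]-.5
h=ray("wrist",A([[28,60],[258,60],[147,100],[167,460],[175,572]]),[.018,.018,.024,.024,.025],s)
print("hammer",np.round(h,4),np.linalg.norm(h[0]-h[1]))
c=(h[0]+h[1])/2; 
for p in(h[4],): d=c-p; print("len",np.linalg.norm(d[:2]),"yaw",np.degrees(np.arctan2(d[1],d[0])))
e=h[0]-h[1];print("head yaw",np.degrees(np.arctan2(-e[0],e[1])))
d=h[2]-h[3];print("handle yaw",np.degrees(np.arctan2(d[1],d[0])))
w=ray("wrist",B([[322,227],[344,329],[316,195]]),[.043,.043,.013],s)
print("wedge",np.round(w,4),np.linalg.norm(w[0]-w[1])); e=w[0]-w[1];print("yaw",np.degrees(np.arctan2(e[1],e[0])), "butt mid",(w[0]+w[1])/2)
k=np.array([[463,180],[495,344],[730,292]])*.64
j=ray("wrist",k,.013,s);j[1]=ray("wrist",B([[487,377]]),.013,s)[0]
print("jig",np.round(j,4)); e=j[0]-j[1];print(np.linalg.norm(e),"yaw",np.degrees(np.arctan2(e[1],e[0])));e=j[1]-j[2];print(np.linalg.norm(e),"yaw",np.degrees(np.arctan2(-e[0],e[1])))
# cross-check with top
g=(np.array([[357,269],[404,326]])*.64)
print(proj("top",[[*c[:2],.018]])/.64, proj("top",[(w[0]+w[1])/2])/.64)
```

```text
hammer [[0.6501 0.2468 0.018 ]
 [0.6467 0.1731 0.018 ]
 [0.6361 0.2085 0.024 ]
 [0.516  0.2143 0.024 ]
 [0.4741 0.2157 0.025 ]] 0.07376144974499217
len 0.17441672221679633 yaw -1.882551707568298
head yaw -2.6762900541565773
handle yaw -2.7603575123636226
wedge [[0.5181 0.0977 0.043 ]
 [0.4907 0.0925 0.043 ]
 [0.5171 0.0971 0.013 ]] 0.027909535217025945
yaw 10.72232068955271 butt mid [0.5044238  0.09505835 0.043     ]
jig [[ 0.6054  0.0774  0.013 ]
 [ 0.4627  0.0507  0.013 ]
 [ 0.503  -0.1561  0.013 ]]
0.1451315064843698 yaw 10.610514586967856
0.21060856824622534 yaw 11.02520242415005
[[355.05723142 267.6269703 ]] [[403.00229566 326.31223157]]
```

Emit:
apply_moves(moves=[[-1,-16,0,-28.5,0,0.5,0],[-1,-16,0,-28.5,0,0,0],[-1,-16,0,-28.5,0,0,0],[-1,0,40,0,0,0,0],[-1,0,40,0,0,0,0],[-1,0,40,0,0,0,0],[-1,0,40,0,0,0,0],[-1,0,30,0,0,0,0],[-1,0,0,0,0,0,0],[-1,0,0,0,0,0,0]])

```text
time: 3.45
tool_pos: [0.6146, 0.2096, 0.1144]
tool_rot: [0.017, -0.017, -0.707, 0.707]
contact_force: [-0.4, 0.0, 0.4]
gripper_width: 1.0
```

Run:
```python
from h import *
import pickle
s=manip.state(); f=manip.grab_frame("wrist"); pickle.dump((s,f),open("w2.pkl","wb"))
for p in proj("wrist",[[.6144,.2105,.024],[.6484,.209,.027],[.516,.2145,.024]],s): cv2.circle(f,tuple(int(v) for v in p.round()),2,(0,0,255),-1)
cv2.imwrite("pics/w2.png",f); print(s["tool_pos"],np.round(Rt(s).as_matrix(),3))
```

```text
[0.61458135 0.20957969 0.11444448] [[-0.999 -0.001 -0.048]
 [ 0.048 -0.    -0.999]
 [ 0.001 -1.     0.   ]]
```

View pics/w2.png

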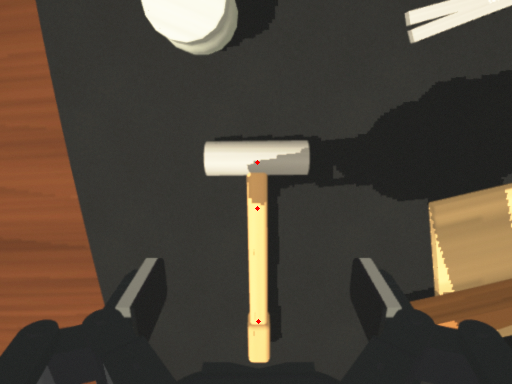

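The markers fall on the handle (257,208) and on the head (257,162), so the measurements agree. Next I descend and grip.

Emit:
apply_moves(moves=[[-1,0,30,0,0,0,0],[-1,0,30,0,0,0,0],[-1,0,20,0,0,0,0],[-1,0,9,0,0,0,0],[-1,0,0,0,0,0,0],[1,0,0,0,0,0,0],[1,0,0,0,0,0,0],[1,0,0,0,0,0,0],[1,0,0,0,0,0,0],[1,0,0,0,0,0,0],[1,0,0,0,0,0,0],[1,0,0,0,0,0,0],[1,0,0,0,0,0,0]])

```text
time: 4.8
tool_pos: [0.6151, 0.2098, 0.026]
tool_rot: [-0.017, 0.017, 0.707, -0.707]
contact_force: [-1.5, -1.6, 6.0]
gripper_width: 0.148
```

Emit:
apply_moves(moves=[[1,0,-5,0,0,0,0],[1,0,-15,0,0,0,0],[1,0,-25,0,0,0,0],[1,0,-25,0,0,0,0],[1,0,-10,0,0,0,0],[1,0,0,0,0,0,0],[1,0,0,0,0,0,0]])

```text
time: 5.5
tool_pos: [0.614, 0.2096, 0.1045]
tool_rot: [0.017, -0.017, -0.707, 0.707]
contact_force: [-0.2, 0.1, -2.8]
gripper_width: 0.148
```

Run:
```python
from h import *
import pickle
s=manip.state(); f=manip.grab_frame("wrist"); pickle.dump((s,f),open("w3.pkl","wb"))
cv2.imwrite("pics/w3.png",cv2.resize(f[80:330,130:400],None,fx=2.4,fy=2.4)); print(s["tool_pos"],np.round(Rt(s).as_matrix(),3))
# predicted rigid hammer: head axis 10mm below tcp (tool +y), 33.5mm along -x tool
P=s["tool_pos"]+Rt(s).apply([[-.0335,.0105,-.035],[-.0335,.0105,.035],[-.0335,-.0015,0]])
print((proj("wrist",P,s)-[130,80])*2.4, s["contact_force"],s["ft_torque"])
```

```text
[0.61400164 0.20959655 0.10447394] [[-0.999 -0.001 -0.048]
 [ 0.048 -0.    -0.999]
 [ 0.001 -1.     0.   ]]
[[116.88635567 295.27197827]
 [499.39802971 295.26359777]
 [308.18789978 320.42690109]] [-0.17816849  0.0829379  -2.84194943] [ 0.03637102  0.03699969 -0.01412625]
```

View pics/w3.png

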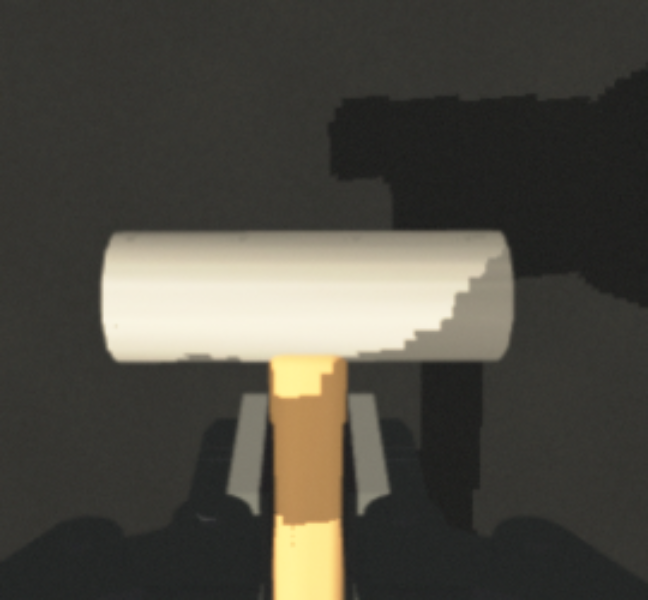

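The grasp holds: the head is level, with its ends at (103,296) and (513,296), as predicted. Next I go to the pre-strike pose.

Emit:
apply_moves(moves=[[1,0,0,0,0,-6.8,0],[1,0,0,0,0,-6.8,0],[1,32.5,0,4.3,0,0,0],[1,32.5,0,4.3,0,0,0],[1,32.5,0,4.3,0,0,0],[1,32.5,0,4.3,0,0,0],[1,32.5,0,4.3,0,0,0],[1,0,21,0,0,0,0],[1,0,21,0,0,0,0],[1,0,20,0,0,0,0],[1,0,0,0,0,0,0],[1,0,0,0,0,0,0],[1,0,0,0,0,0,0]])

```text
time: 6.85
tool_pos: [0.4596, 0.1581, 0.044]
tool_rot: [0.067, -0.066, 0.704, -0.704]
contact_force: [0.1, -0.1, -1.9]
gripper_width: 0.148
```

```bash
cat >> h.py <<'E'
def chk():
    s=manip.state(); M=Rt(s).as_matrix(); h=s["tool_pos"]+M@[-.0335,.0105,0]
    a=np.radians(10.9); ex=np.array([np.cos(a),np.sin(a),0]);ey=np.array([-np.sin(a),np.cos(a),0])
    d=h-np.array([.5044,.0951,.028]); print("head-butt0 jig mm",np.round([1e3*d@ex,1e3*d@ey,1e3*d[2]],1),"yaw",np.degrees(np.arctan2(-M[1,0],-M[0,0])),"tilt",np.round(M[2],4),"F",np.round([s["contact_force"]@ex,s["contact_force"]@ey,s["contact_force"][2]],2),s["time"])
E
python3 - <<'E'
from h import *
chk(); s=manip.state(); f=manip.grab_frame("wrist"); cv2.imwrite("pics/w4.png",f)
E
```

```text
head-butt0 jig mm [ 1.5 70.3  5.5] yaw 10.84683693963901 tilt [-0.001 -1.     0.   ] F [ 0.11 -0.14 -1.94] 6.85
```

View pics/w4.png

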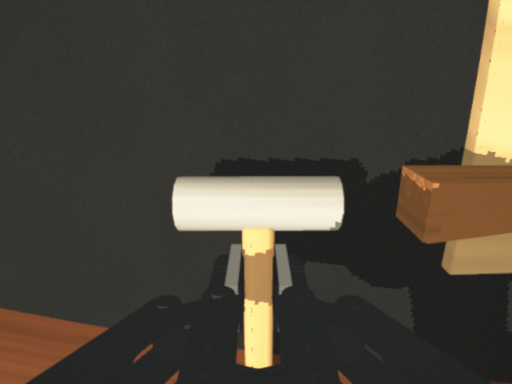

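Emit:
apply_moves(moves=[[1,0,2,9,0,0,0],[1,0,0,9,0,0,0],[1,0,0,7,0,0,0],[1,0,0,4,0,0,0],[1,0,0,4,0,0,0],[1,0,0,3,0,0,0],[1,0,0,3,0,0,0],[1,0,0,3,0,0,0],[1,0,0,3,0,0,0],[1,0,0,0,0,0,0]])

```text
time: 7.9
tool_pos: [0.4676, 0.1136, 0.0413]
tool_rot: [-0.067, 0.067, -0.704, 0.704]
contact_force: [-0.7, -0.1, -1.7]
gripper_width: 0.148
```

```bash
python3 -c "
from h import *
chk()"
```

```text
head-butt0 jig mm [ 0.8 25.1  2.8] yaw 10.830028597456266 tilt [-0.e+00 -1.e+00  1.e-04] F [-0.68  0.05 -1.66] 7.9
```

Emit:
apply_moves(moves=[[1,0,0,-6,0,0,0],[1,0,0,-8,0,0,0],[1,0,0,-6,0,0,0],[1,0,0,0,0,0,0],[1,0,0,0,0,0,0]])

```text
time: 8.4
tool_pos: [0.4636, 0.1339, 0.0412]
tool_rot: [-0.067, 0.067, -0.704, 0.704]
contact_force: [-0.5, 0.2, -1.8]
gripper_width: 0.147
```

Run:
```python
from h import *
chk(); f=manip.grab_frame("wrist"); cv2.imwrite("pics/w5.png",f)
```

```text
head-butt0 jig mm [ 0.8 45.8  2.7] yaw 10.899071527861926 tilt [ 1.e-04 -1.e+00  1.e-04] F [-0.42  0.27 -1.84] 8.4
```

View pics/w5.png

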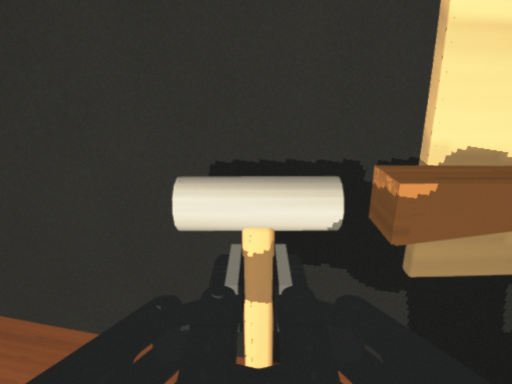

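Tap 1 advanced the wedge about 10 mm: against the board edge, the butt edge moved from 398 to 371. The gap is now about 20 mm, so I make tap 2.

Emit:
apply_moves(moves=[[1,0,0,8,0,0,0],[1,0,0,8,0,0,0],[1,0,0,3,0,0,0],[1,0,0,3,0,0,0],[1,0,0,2,0,0,0],[1,0,0,2,0,0,0],[1,0,0,2,0,0,0],[1,0,0,2,0,0,0],[1,0,0,0,0,0,0]])

```text
time: 9.35
tool_pos: [0.4695, 0.1038, 0.0413]
tool_rot: [-0.067, 0.067, -0.704, 0.704]
contact_force: [-0.3, 0.0, -2.7]
gripper_width: 0.148
```

```bash
python3 -c "
from h import *
chk()"
```

```text
head-butt0 jig mm [ 0.8 15.1  2.8] yaw 10.835704051125187 tilt [-0.e+00 -1.e+00  1.e-04] F [-0.28  0.06 -2.65] 9.35
```

Emit:
apply_moves(moves=[[1,0,0,-6,0,0,0],[1,0,0,-6,0,0,0],[1,0,0,-6,0,0,0],[1,0,0,0,0,0,0],[1,0,0,0,0,0,0]])

```text
time: 9.85
tool_pos: [0.4659, 0.122, 0.0413]
tool_rot: [-0.067, 0.067, -0.704, 0.704]
contact_force: [0.2, -0.2, -0.8]
gripper_width: 0.149
```

```bash
python3 -c "
from h import *
chk()"
```

```text
head-butt0 jig mm [ 0.8 33.7  2.8] yaw 10.898313495579352 tilt [-0.e+00 -1.e+00  1.e-04] F [ 0.2  -0.22 -0.75] 9.85
```

Emit:
apply_moves(moves=[[1,0,0,8,0,0,0],[1,0,0,6,0,0,0],[1,0,0,3,0,0,0],[1,0,0,2,0,0,0],[1,0,0,2,0,0,0],[1,0,0,2,0,0,0],[1,0,0,0,0,0,0]])

```text
time: 10.55
tool_pos: [0.4704, 0.0989, 0.0413]
tool_rot: [-0.067, 0.067, -0.704, 0.704]
contact_force: [-0.6, -0.7, -2.0]
gripper_width: 0.143
```

```bash
python3 -c "
from h import *
chk()"
```

```text
head-butt0 jig mm [ 0.8 10.1  2.8] yaw 10.830803267820157 tilt [ 0.e+00 -1.e+00  1.e-04] F [-0.68 -0.57 -1.95] 10.55
```

Emit:
apply_moves(moves=[[1,0,0,1,0,0,0],[1,0,0,1,0,0,0],[1,0,0,1,0,0,0],[1,0,0,0,0,0,0]])

```text
time: 10.95
tool_pos: [0.4709, 0.0961, 0.0413]
tool_rot: [-0.067, 0.067, -0.704, 0.704]
contact_force: [0.2, 1.0, -2.1]
gripper_width: 0.145
```

Run:
```python
from h import *
import pickle
s,f=pickle.load(open("w1.pkl","rb"))
cv2.imwrite("pics/w1d.png",cv2.resize(f[75:225,275:482],None,fx=3.8,fy=3.8,interpolation=cv2.INTER_CUBIC)); chk()
```

```text
head-butt0 jig mm [0.8 7.3 2.8] yaw 10.844264922431538 tilt [ 0.e+00 -1.e+00  1.e-04] F [ 0.44  0.98 -2.12] 10.95
```

View pics/w1d.png

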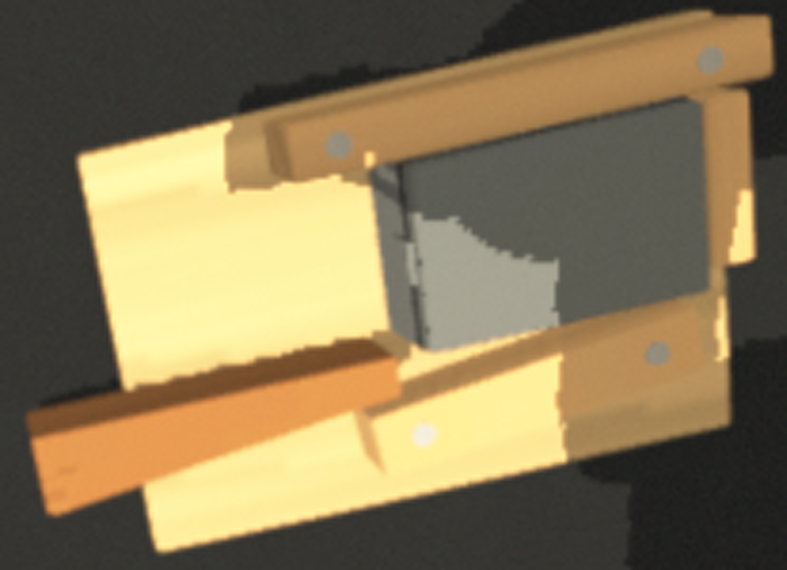

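Run:
```python
from h import *
import pickle
s,f=pickle.load(open("w1.pkl","rb"))
B=lambda p:(np.array(p,float)+.5)/3.8+[275,75]-.5
P=ray("wrist",B([[425,350],[705,290],[365,415],[540,361],[715,305],[400,158],[690,97],[285,178]]),[.053,.053,.038,.038,.038,.053,.053,.043],s)
a=np.radians(10.9); ex=np.array([np.cos(a),np.sin(a)]);ey=np.array([-np.sin(a),np.cos(a)])
for p in P: d=(p[:2]-[.5391,-.0568])*1e3; print(np.round([d@ex,d@ey],1))
d=(np.array([.5044,.0951])-[.5391,-.0568])*1e3;print("butt0",d@ex,d@ey)
```

```text
[12.7 29.6]
[ 12.1 -59.3]
[-10.1  46.4]
[ -4.7 -12.5]
[  1.2 -71.1]
[73.2 30.6]
[ 72.2 -57.2]
[73.2 62.8]
butt0 -5.350369540402169 155.72114033033904
```

Geometry predicts a tight butt at y of about 63–89, which is 67–92 mm of advance in total; 28 mm is done. I continue tap 3 and then draw clear.

Emit:
apply_moves(moves=[[1,0,0,2,0,0,0],[1,0,0,2,0,0,0],[1,0,0,2,0,0,0],[1,0,0,2,0,0,0],[1,0,0,2,0,0,0],[1,0,0,0,0,0,0]])

```text
time: 11.55
tool_pos: [0.4729, 0.0861, 0.0413]
tool_rot: [-0.067, 0.067, -0.704, 0.704]
contact_force: [0.4, 0.1, -1.5]
gripper_width: 0.146
```

Emit:
apply_moves(moves=[[1,0,0,-6,0,0,0],[1,0,0,-6,0,0,0],[1,0,0,-6,0,0,0],[1,0,0,0,0,0,0],[1,0,0,0,0,0,0]])

```text
time: 12.05
tool_pos: [0.4693, 0.1044, 0.0413]
tool_rot: [-0.067, 0.067, -0.704, 0.704]
contact_force: [-0.4, -0.2, -1.2]
gripper_width: 0.148
```

Run:
```python
from h import *
chk(); f=manip.grab_frame("wrist"); cv2.imwrite("pics/w6.png",f)
```

```text
head-butt0 jig mm [ 0.8 15.7  2.8] yaw 10.893344359240507 tilt [ 1.e-04 -1.e+00  1.e-04] F [-0.47 -0.14 -1.21] 12.05
```

View pics/w6.png

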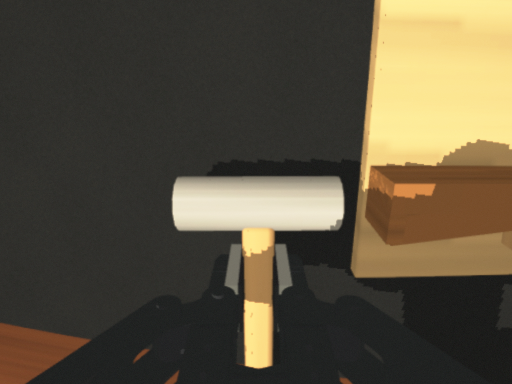

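Three taps are done, and the butt is now just over the board edge, square to the hammer. Tap 4 goes deeper.

Emit:
apply_moves(moves=[[1,0,0,7,0,0,0],[1,0,0,5,0,0,0],[1,0,0,3,0,0,0],[1,0,0,3,0,0,0],[1,0,0,2,0,0,0],[1,0,0,2,0,0,0],[1,0,0,2,0,0,0],[1,0,0,2,0,0,0],[1,0,0,1,0,0,0],[1,0,0,1,0,0,0],[1,0,0,0,0,0,0]])

```text
time: 13.2
tool_pos: [0.4747, 0.0764, 0.0413]
tool_rot: [-0.067, 0.067, -0.704, 0.704]
contact_force: [-0.3, 0.0, -1.6]
gripper_width: 0.142
```

Emit:
apply_moves(moves=[[1,0,0,1,0,0,0],[1,0,0,1,0,0,0],[1,0,0,1,0,0,0],[1,0,0,0,0,0,0]])

```text
time: 13.6
tool_pos: [0.4753, 0.0734, 0.0413]
tool_rot: [-0.067, 0.067, -0.704, 0.704]
contact_force: [-0.4, 0.4, -1.9]
gripper_width: 0.149
```

```bash
python3 -c "
from h import *
chk()"
```

```text
head-butt0 jig mm [  0.8 -15.8   2.8] yaw 10.836243864634744 tilt [ 0.e+00 -1.e+00  1.e-04] F [-0.31  0.51 -1.86] 13.6
```

Advance is about 51 mm and the wedge is still free. I go on in 3 mm steps, watching the force.

Emit:
apply_moves(moves=[[1,0,0,1,0,0,0],[1,0,0,1,0,0,0],[1,0,0,1,0,0,0],[1,0,0,0,0,0,0]])

```text
time: 14.0
tool_pos: [0.4758, 0.0705, 0.0413]
tool_rot: [-0.067, 0.067, -0.704, 0.704]
contact_force: [0.5, 0.0, -1.8]
gripper_width: 0.15
```

Emit:
apply_moves(moves=[[1,0,0,1,0,0,0],[1,0,0,1,0,0,0],[1,0,0,1,0,0,0],[1,0,0,0,0,0,0]])

```text
time: 14.4
tool_pos: [0.4764, 0.0676, 0.0413]
tool_rot: [-0.067, 0.067, -0.704, 0.704]
contact_force: [0.1, -0.3, -1.1]
gripper_width: 0.144
```

Emit:
apply_moves(moves=[[1,0,0,1,0,0,0],[1,0,0,1,0,0,0],[1,0,0,1,0,0,0],[1,0,0,0,0,0,0]])

```text
time: 14.8
tool_pos: [0.477, 0.0646, 0.0413]
tool_rot: [-0.067, 0.067, -0.704, 0.704]
contact_force: [-0.2, -0.8, -1.4]
gripper_width: 0.144
```

Emit:
apply_moves(moves=[[1,0,0,1,0,0,0],[1,0,0,1,0,0,0],[1,0,0,1,0,0,0],[1,0,0,0,0,0,0]])

```text
time: 15.2
tool_pos: [0.4775, 0.0616, 0.0413]
tool_rot: [-0.067, 0.067, -0.704, 0.704]
contact_force: [-0.9, -0.1, -2.0]
gripper_width: 0.146
```

Emit:
apply_moves(moves=[[1,0,0,1,0,0,0],[1,0,0,1,0,0,0],[1,0,0,0.5,0,0,0],[1,0,0,0,0,0,0]])

```text
time: 15.6
tool_pos: [0.478, 0.0594, 0.0413]
tool_rot: [0.067, -0.067, 0.704, -0.704]
contact_force: [-0.1, 1.2, -1.5]
gripper_width: 0.149
```

Emit:
apply_moves(moves=[[1,0,0,1,0,0,0],[1,0,0,1,0,0,0],[1,0,0,0,0,0,0]])

```text
time: 15.9
tool_pos: [0.4784, 0.0573, 0.0413]
tool_rot: [-0.067, 0.067, -0.704, 0.704]
contact_force: [0.1, 0.7, -2.5]
gripper_width: 0.148
```

Emit:
apply_moves(moves=[[1,0,0,1,0,0,0],[1,0,0,1,0,0,0],[1,0,0,0,0,0,0]])

```text
time: 16.2
tool_pos: [0.4786, 0.0557, 0.0413]
tool_rot: [0.067, -0.067, 0.704, -0.704]
contact_force: [-0.9, 4.4, -0.8]
gripper_width: 0.15
```

Force is rising (about 4.5 N), so the stiff zone has begun. I use 1 mm steps now.

Emit:
apply_moves(moves=[[1,0,0,0.5,0,0,0],[1,0,0,0.5,0,0,0],[1,0,0,0,0,0,0]])

```text
time: 16.5
tool_pos: [0.4786, 0.0556, 0.0413]
tool_rot: [0.067, -0.067, 0.705, -0.703]
contact_force: [-1.0, 7.2, -0.1]
gripper_width: 0.148
```

Emit:
apply_moves(moves=[[1,0,0,0.5,0,0,0],[1,0,0,0.5,0,0,0],[1,0,0,0,0,0,0]])

```text
time: 16.8
tool_pos: [0.4785, 0.0554, 0.0413]
tool_rot: [0.066, -0.067, 0.706, -0.702]
contact_force: [-1.8, 10.9, 1.2]
gripper_width: 0.146
```

```bash
python3 -c "
from h import *
chk()"
```

```text
head-butt0 jig mm [  0.6 -34.1   2.8] yaw 10.847608738076316 tilt [ 6.0e-04 -1.0e+00 -4.6e-03] F [ 0.27 11.02  1.21] 16.8
```

Emit:
apply_moves(moves=[[1,0,0,0.5,0,0,0],[1,0,0,0,0,0,0],[1,0,0,0,0,0,0]])

```text
time: 17.1
tool_pos: [0.4785, 0.0553, 0.0413]
tool_rot: [0.066, -0.067, 0.706, -0.702]
contact_force: [-3.1, 12.4, 1.3]
gripper_width: 0.145
```

The push is 12.8 N and the wedge no longer advances. I draw clear and carry the hammer to open mat.

Emit:
apply_moves(moves=[[1,0,0,-2,0,0,0],[1,0,0,-4,0,0,0],[1,0,0,-14,0,0,0],[1,0,0,-20,0,0,0],[1,0,0,-30,0,0,0],[1,0,0,-30,0,0,0],[1,-33,-5,-12,0,0,0],[1,-33,-5,-12,0,0,0],[1,-33,-5,-12,0,0,0],[1,-33,-5,-12,0,0,0],[1,0,0,0,0,0,0],[1,0,0,0,0,0,0]])

```text
time: 18.3
tool_pos: [0.5808, 0.2237, 0.061]
tool_rot: [-0.067, 0.067, -0.704, 0.704]
contact_force: [-0.2, 0.1, -1.9]
gripper_width: 0.147
```

Run:
```python
from h import *
chk(); f=manip.grab_frame("wrist"); cv2.imwrite("pics/w7.png",f); print(manip.state()["tool_pos"])
```

```text
head-butt0 jig mm [132.9 111.8  22.4] yaw 10.878709600201239 tilt [ 9.e-04 -1.e+00  5.e-04] F [-0.16  0.13 -1.89] 18.3
[0.57993841 0.22318831 0.06052667]
```

View pics/w7.png

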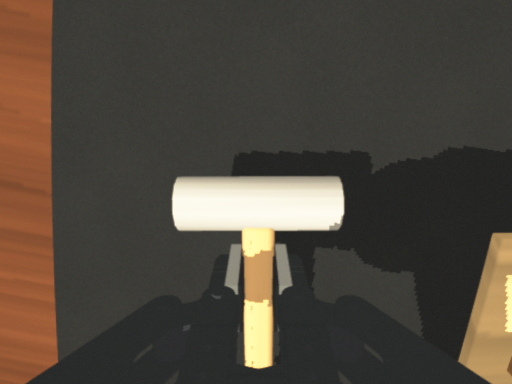

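The hammer is over open mat, with the clamp well away at the lower right. I lower it to z of about 0.026 and release.

Emit:
apply_moves(moves=[[1,0,15,0,0,0,0],[1,0,10,0,0,0,0],[1,0,6,0,0,0,0],[1,0,2,0,0,0,0],[1,0,1,0,0,0,0],[1,0,0.5,0,0,0,0],[1,0,0,0,0,0,0]])

```text
time: 19.05
tool_pos: [0.5814, 0.2232, 0.0273]
tool_rot: [0.067, -0.066, 0.704, -0.704]
contact_force: [-0.1, -0.3, -1.9]
gripper_width: 0.145
```

Emit:
apply_moves(moves=[[1,0,0.7,0,0,0,0],[1,0,0.7,0,0,0,0],[1,0,0,0,0,0,0]])

```text
time: 19.35
tool_pos: [0.5814, 0.2232, 0.026]
tool_rot: [0.067, -0.067, 0.704, -0.704]
contact_force: [-2.1, 1.1, 1.4]
gripper_width: 0.146
```

Emit:
apply_moves(moves=[[0.4,0,0,0,0,0,0],[0,0,0,0,0,0,0],[-0.5,0,0,0,0,0,0],[-1,0,0,0,0,0,0],[-1,0,0,0,0,0,0],[-1,0,0,0,0,0,0],[-1,0,-10,0,0,0,0],[-1,0,-30,0,0,0,0],[-1,0,-40,0,0,0,0],[-1,0,-40,0,0,0,0],[-1,0,-40,0,0,0,0],[-1,10,-40,20,0,0,0],[-1,10,-40,20,0,0,0],[-1,0,0,30,0,0,0],[-1,0,0,30,0,0,0],[-1,0,0,0,0,0,0],[-1,0,0,0,0,0,0]])

```text
time: 21.05
tool_pos: [0.5801, 0.1208, 0.266]
tool_rot: [0.067, -0.066, 0.704, -0.704]
contact_force: [-0.4, 0.1, -0.4]
gripper_width: 0.998
```

Run:
```python
from h import *
s=manip.state(); f=manip.grab_frame("wrist"); cv2.imwrite("pics/w8.png",cv2.resize(f,(800,600),interpolation=cv2.INTER_CUBIC)); print(s["tool_pos"],s["gripper_width"])
```

```text
[0.58011921 0.12084238 0.26595903] 0.9981279781536037
```

View pics/w8.png

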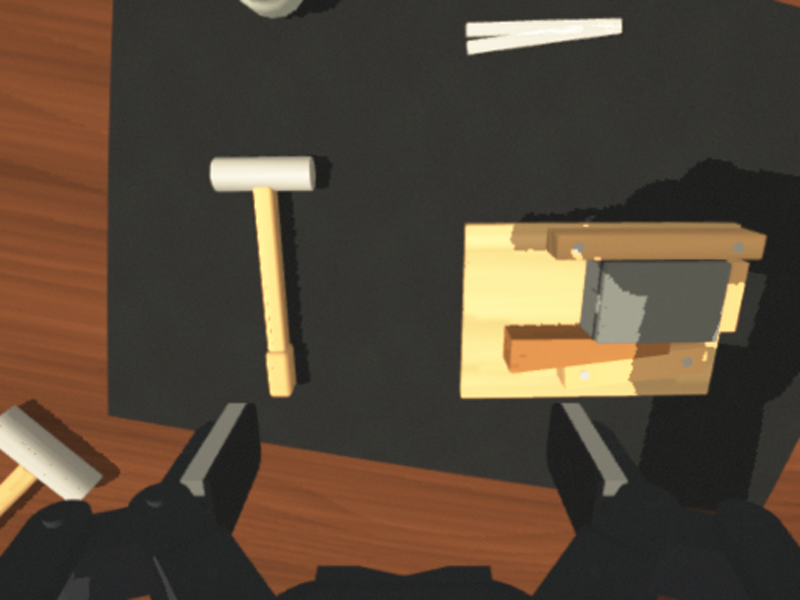

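The wedge is seated between rail and box, with its butt near (507,348) and parallel to the box. The hammer lies on the mat at (262,174), well clear, and the tweezers and jar look undisturbed.

```bash
python3 -c "
from plant import manip
print(manip.job_done())"
```

```text
the job is handed in; nothing more can be done
None
```

I picked up the small hammer and drove the wedge in four separate pushes, drawing clear after each. I then laid the hammer on open mat, more than 100 mm from the clamp, and handed the job in at about 21 s. No verdict was reported.

- **Tightness:** the wedge advanced about 69 mm and stopped with its butt about 87 mm in +y from the clamp's origin. The last push reached about 12.8 N, inside the 10–15 N window. I did not measure the squeeze on the box directly; I infer it from that push.
- **Taps:** these were slow, measured pushes rather than swung blows. The first three moved the wedge freely, with almost no resistance. The fourth was a long push that ended in small steps as the force rose, and the highest reading was about 13 N, read only at the end of each move.
- **Final picture:** the wedge and box look straight in the clamp, the hammer lies flat and clear of it, and the tweezers look undisturbed. Only the edge of the jar shows, and the magnifier was out of view. The arm never went low near either of them.

No check failed or disagreed. My estimate of the tight position from the first picture was a butt at 63–89 mm, which the result fits.

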